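# Sweep clamp washers through the gate into the slot

### The job

With your fingertips, push the three loose steel washers along the wooden hardware tray and out through the gap in its fence, one after the other, so that all three drop into the slot behind it. Don't pick any of them up, let each one drop before sending the next, and leave the knob, the bolt, the ink tub and the tape roll standing where they are.

Things in the scene. Friction and masses are not known exactly. Their poses are not given: they have to be found in the camera images.
- tray: wooden hardware tray fixed to the bench. Origin on the bench below the middle of the gate; x points from the deck out through the gate into the slot, y left of that, z up. Flat deck 60 above the bench, x = -212 to 0, y = -172 to 172, inside fences 8 thick and 22 high above the deck on all four sides. Only opening: the gate. Sizes in mm.
- gate (a point): middle of the gate, at deck height on the deck's edge (tray x = 0, y = 0, z = 60); axes as the tray's. The gate is a gap 50 wide (y = -25 to 25) in the fence at x = 0 to 8. The deck ends at x = 0: a washer pushed half over that edge tips and falls into the slot. Sizes in mm.
- slot (a point): middle of the slot's floor, axes as the tray's. The slot is an open-topped pocket right behind the gate, inside tray x = 0 to 85, y = -35 to 35, its floor 4 above the bench (56 below the deck), its side and far walls as high as the fences. A short 47 degree chute fills its foot under the gate (from z = 34 at x = 0 to the floor at x = 28). Sizes in mm.
- washer_a: steel washer, outer diameter 34, hole 17, thickness 8, 43 g, lying flat on the tray's deck at the start; origin at the centre of its underside. The three washers are identical. Sizes in mm.
- washer_b: steel washer, outer diameter 34, hole 17, thickness 8, 43 g, lying flat on the tray's deck at the start; origin at the centre of its underside. The three washers are identical. Sizes in mm.
- washer_c: steel washer, outer diameter 34, hole 17, thickness 8, 43 g, lying flat on the tray's deck at the start; origin at the centre of its underside. The three washers are identical. Sizes in mm.
- knob: black clamp knob standing on the deck near the gate fence, in one of the two corners; 38 tall, 34 across; origin at the centre of its underside. Sizes in mm.
- bolt: dark steel hex-head bolt standing on its head on the deck near the gate fence, in the other corner; 44 tall, head 30 across; origin at the centre of its underside. Sizes in mm.
- tub: green ink tub standing on the bench beside the slot; 85 tall, 84 across; origin at the centre of its underside. Sizes in mm.
- tape: roll of pale tape lying on the bench beside the slot, on the side without the tub; 45 tall, 90 across; origin at the centre of its underside. Sizes in mm.
Not all that is in view belongs to the job. Leave any blue or orange look-alike of the washer_a alone.

How it is judged:
By the outcome, as a careful person would: the job done as asked, in the order asked, and still so for the second after the job is handed in, with the robot touching nothing.
It also fails if it takes over 54 s, if anything falls off the work surface, if the arm or the gripper's body presses on something with over 40 N, if the wrist force passes 120 N, or if a joint passes its speed limit or range.

### The arm

A 6-joint arm with a two-finger parallel gripper is mounted at the origin on the work surface. World frame = base frame: x ahead of the robot, y to its left, z up, the work surface at z = 0. Lengths are in mm, angles in rad, forces in N, time in s.
With the tool pointing down it reaches from about 275 to 750 mm from the base axis. Payload 10.2 kg.
Tool frame: the origin (TCP) lies midway between the tips of the shut fingers; the grasp point (between the pads) lies 19 mm behind it; z points along the fingers, y is the line along which they close (so a half turn about z gives the same grasp; the last joint's range is limited). The gripper opens to 85 mm and grips with 20 to 120 N. Pads are 22 mm wide; open, the fingers measure 114 mm over their backs; the gripper's body (76 mm by 85 mm) begins 54 mm behind the grasp point. The pads swing forward as they close: fully open they stand 13 mm farther back than shut.
Start: joints at [-1.391, 0.313, 1.498, -0, 1.331, -0.223], TCP at [205.786, -482.994, 231.294] pointing down, gripper open.
Joint ranges: [-2.94, 2.94], [-0.97, 2.17], [0.19, 2.56], [-1.23, 4.37], [0.02, 3.11], [-2.88, 2.88]. Speed limits (rad/s): [2.39, 2.39, 3.01, 3.14, 3.14, 3.14].

### API

Orientations are given as a unit quaternion [w, x, y, z].
In Python, from rig import ctrl gives the robot as it stands.
- The arm moves only by the tool send_rows, never from a script. Its argument "targets" is a list of rows, each a list of 7 numbers: the closure, from -1 (fully open) to 1 (shut), so that 0 is half open, then the shift along the tool's x, y, z in m, then the turn, a rotation vector about the tool's x, y, z in rad. In form: [[claw, dx, dy, dz, ax, ay, az], ...]. A call has exactly 10 rows; each row shifts and turns the commanded pose from where the row before left it, along the tool's axes as they then stand; what a row does not reach is not made up. A row lasts 1/8 s, in which the tool goes at most 62.5 mm and 10.7 degrees, less where a joint would pass 70% of its speed; a pose out of reach is approached as far as the arm can. A call with a gripper value outside its range is refused whole. The fingers move at their own pace and stop on an object; "squeeze" is the grip in N (left out, the last holds). Time passes only in rows, so rows that do not move let the fingers close, or fill a call up. It gives the time, the measured TCP pose, the force, the opening and the grip force at its end, in the units of the state.
- ctrl.sense(): the state, without advancing time (a new reading comes with each control period).
- ctrl.capture(name): name is "side" or "top"; returns a dict with "img" (420x560x3 uint8, red, green, blue), "camera_matrix" (3x3 intrinsics, pixels), "k1" (the pictures are not rectified: a ray, as slopes to the right and down, at radius r is drawn at 1 + k1 r^2 times it, then the intrinsics apply), "R" (3x3) and "t" (3): a world point X has camera coordinates R X + t. Camera axes: x right, y down, z forward; pixel columns grow to the right and rows downward; lengths in mm; the calibration is good to about 2 mm. A picture is of the moment at which its call begins. There is no depth.
- ctrl.finish_job(): hands the job in; it is judged then, once.
Trained networks look in a picture, given as the dict that the camera call returned (one of the last four; its "shot" number tells which), for a name from the list of things; names that differ only in an ending like _2 or _b are one class to them, and where a whole thing is asked for, a point or a joint stands for the part that bears it (a point fixed in the world has none). Each returns a list of dicts, best first, with "score" (0 to 1); they miss things now and then, are a little off and sometimes report something else, mostly with a low value. They report only what shows in the picture. A call takes as long as a camera call. They do not tell look-alikes from the thing itself.
- ctrl.boxes_of(query, picture): "extent" ([left, top, width, height] in pixels, round what is visible of it).
- ctrl.landmark_of(query, picture): "point" ([column, row] in pixels: a listed point, or the origin of a listed thing).
The state is a dict: "time_s": time; "joints": joint angles; "dq": joint speeds; "tau": joint torques, N m; "eef_pos": TCP position; "ee_rot": TCP orientation; "force": force on the tool from outside, world axes, zero at the start; "wrist_torque": the same for the moment, N m; "grip_width": opening from 0.0 (shut) to 1.0 (fully open); "grip_force": force on a finger pad.
Only numpy, scipy, OpenCV 4.12 (cv2) and the standard library are available. Lean on these libraries where they do the work, as an engineer would, in place of code of your own. Each camera call takes 0.05 s, during which the arm holds its last target. There are 200 camera calls.

## Working session

There is one attempt and no reset: what is moved stays moved. The work goes in short steps, Python scripts to look and compute and a tool call to move; the robot and the scene stay as the last step left them, time stands still between calls to the robot, and variables do not carry over. Pictures are saved under pics/ and viewed, at most 10 in all, crops included, and the job is handed in when it is done.

Besides the shell and the picture viewer there is one more tool, called after "Request:" as name(argument=value, ...), one argument or row to a line, values as JSON. send_rows: Moves the arm, as the interface text tells. Its arguments: {"type":"object","properties":{"targets":{"type":"array"},"squeeze":{"type":"number"}},"required":["targets"]}

```bash
mkdir -p pics; cat > h.py <<'E'
import numpy as np, cv2, json
from rig import ctrl
def shot(name,fn=None):
    p=ctrl.capture(name)
    if fn: cv2.imwrite('pics/'+fn,cv2.cvtColor(p['img'],cv2.COLOR_RGB2BGR))
    return p
def ray(p,px):
    K=np.array(p['camera_matrix']);R=np.array(p['R']);t=np.array(p['t'])
    u=cv2.undistortPoints(np.array([[px]],float),K,np.array([p['k1'],0,0,0.]))[0,0]
    return -R.T@t, R.T@np.array([u[0],u[1],1])
def onz(p,px,z):
    c,d=ray(p,px); return c+d*(z-c[2])/d[2]
def proj(p,X):
    R=np.array(p['R'])
    return cv2.projectPoints(np.array(X,float).reshape(-1,3),cv2.Rodrigues(R)[0],np.array(p['t'],float),np.array(p['camera_matrix']),np.array([p['k1'],0,0,0.]))[0][:,0]
E
python3 - <<'E'
from h import *
s=ctrl.sense();print({k:np.round(s[k],3).tolist() for k in('time_s','eef_pos','ee_rot','force','grip_width')})
for n in('top','side'):
    p=shot(n,n+'0.png'); print(n,np.round(-np.array(p['R']).T@p['t']))
    for q,z in(('washer_a',68),('knob',60),('bolt',60),('tub',0),('tape',0),('gate',60),('slot',4),('tray',0)):
        for d in ctrl.landmark_of(q,p): print(q,round(d['score'],2),np.round(d['point']),np.round(onz(p,d['point'],z)))
E
```

```text
{'time_s': 0.0, 'eef_pos': [205.736, -482.729, 230.73], 'ee_rot': [-0.001, 0.98, 0.2, 0.0], 'force': [0.749, -0.544, -0.037], 'grip_width': 1.0}
top [393. -57. 856.]
washer_a 0.75 [258. 249.] [475.  -6.  68.]
washer_a 0.7 [333. 226.] [ 520. -154.   68.]
washer_a 0.69 [282. 122.] [740. -54.  68.]
washer_a 0.68 [353. 345.] [ 293. -186.   68.]
washer_a 0.53 [294. 223.] [525. -78.  68.]
washer_a 0.45 [317. 324.] [ 331. -119.   68.]
washer_a 0.42 [407. 220.] [ 530. -302.   68.]
knob 0.6 [352. 178.] [ 620. -199.   60.]
bolt 0.74 [224. 206.] [564.  64.  60.]
tub 0.83 [332. 134.] [ 740. -168.    0.]
tub 0.4 [332. 226.] [ 531. -160.    0.]
tub 0.15 [259. 250.] [480.  -4.   0.]
tape 0.95 [222. 163.] [675.  81.   0.]
gate 0.82 [286. 174.] [629. -63.  60.]
slot 0.66 [284. 165.] [666. -58.   4.]
slot 0.44 [220. 167.] [664.  83.   4.]
tray 0.91 [289. 183.] [626. -70.   0.]
side [ 523. -610.  497.]
washer_a 0.75 [257. 249.] [523. -99.  68.]
washer_a 0.75 [278. 397.] [ 538. -364.   68.]
washer_a 0.66 [110. 333.] [ 320. -259.   68.]
washer_a 0.63 [386. 253.] [ 734. -128.   68.]
washer_a 0.58 [234. 220.] [483. -15.  68.]
washer_a 0.52 [259. 280.] [ 524. -172.   68.]
washer_a 0.49 [149. 298.] [ 361. -198.   68.]
knob 0.97 [318. 296.] [ 609. -206.   60.]
bolt 0.71 [277. 202.] [568.  50.  60.]
tub 0.73 [392. 300.] [ 742. -170.    0.]
tub 0.73 [313. 236.] [636.  10.  -0.]
tape 0.79 [322. 213.] [666.  88.  -0.]
gate 0.63 [315. 236.] [626. -65.  60.]
tray 0.94 [315. 262.] [629. -64.   0.]
tray 0.18 [258. 249.] [525. -19.   0.]
```

View pics/top0.png

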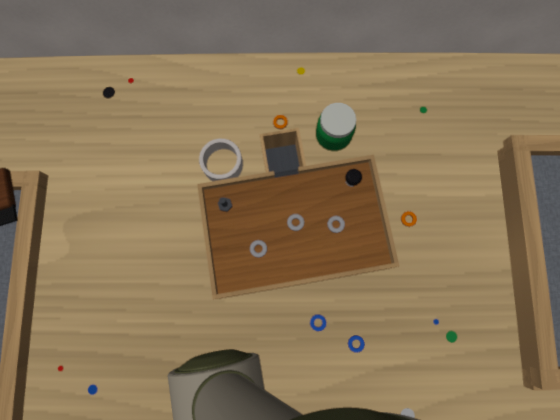

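View pics/side0.png

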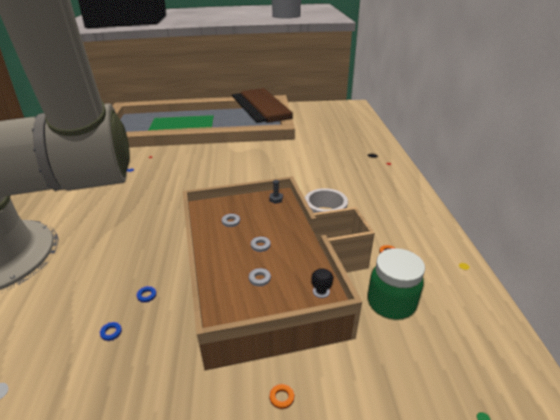

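The top view shows three grey washers on the deck at about (258,249), (295,222) and (336,224). The bolt is at (225,205) and the knob at (353,178). The gate is near (286,172), with the tape to its left and the tub to its right. The blue and orange rings lie off the tray. In the side view the washers are at (231,220), (261,243) and (260,277). Next I'll fit the tray and the washers.

```bash
cat >> h.py <<'E'
def rings(p,lo=60,boxes=None):
    out=[]
    for d in ctrl.boxes_of('washer_a',p):
        x,y,w,h=d['extent']; c=onz(p,[x+w/2,y+h/2],64); out.append((round(d['score'],2),[x,y,w,h],c))
    return out
E
python3 - <<'E'
from h import *
for n in('top','side'):
    p=shot(n); im=p['img']
    hsv=cv2.cvtColor(im,cv2.COLOR_RGB2HSV)
    m=((hsv[...,1]<60)&(hsv[...,2]>110)).astype(np.uint8)
    k,l,st,c=cv2.connectedComponentsWithStats(m)
    for i in range(1,k):
        x,y,w,h,a=st[i]
        if 60<a<400: print(n,st[i],np.round(onz(p,[x+w/2-.5,y+h/2-.5],66),1), np.round(onz(p,c[i],67),1))
    for s,b,cc in rings(p): print('net',s,np.round(b),np.round(cc,1))
    x0,y0,w,h=(185,120,220,185) if n=='top' else (180,170,200,200)
    f=3
    cv2.imwrite(f'pics/{n}_c.png',cv2.cvtColor(cv2.resize(im[y0:y0+h,x0:x0+w],None,fx=f,fy=f,interpolation=cv2.INTER_CUBIC),cv2.COLOR_RGB2BGR))
E
```

```text
top [ 98  34  50  21 234] [932.  299.7  66. ] [925.1 318.7  67. ]
top [272  34  21  14  99] [935.1 -55.6  66. ] [938.5 -52.1  67. ]
top [458  49  73   4  80] [ 910.5 -525.8   66. ] [ 906.5 -530.5   67. ]
top [287 214  17  16 165] [529.1 -79.4  66. ] [528.2 -79.5  67. ]
top [327 216  18  16 164] [ 524.5 -159.9   66. ] [ 524.  -160.4   67. ]
top [250 240  17  17 172] [476.7  -6.   66. ] [476.1  -6.   67. ]
top [400 408  15  10 100] [ 172.4 -280.7   66. ] [ 172.9 -281.7   67. ]
net 0.73 [402. 213.  18.  15.] [ 529.3 -310.3   64. ]
net 0.7 [347. 336.  20.  16.] [ 294.8 -194.1   64. ]
net 0.63 [308. 314.  17.  16.] [ 334.7 -119.1   64. ]
net 0.62 [249. 242.  19.  14.] [475.9  -7.2  64. ]
net 0.54 [327. 215.  19.  17.] [ 524.7 -161.5   64. ]
net 0.53 [292. 216.  14.  11.] [528.4 -87.7  64. ]
net 0.42 [272. 113.  18.  16.] [744.3 -51.2  64. ]
side [ 96 104  15  30 150] [ 84.6 537.5  66. ] [ 94.4 519.6  67. ]
side [122 114  37  18 363] [205.8 489.3  66. ] [200.3 492.8  67. ]
side [ 46 124  13  16  89] [-40.2 460.   66. ] [-38.4 441.9  67. ]
side [222 214  18  11 130] [477.   -7.9  66. ] [476.9  -8.9  67. ]
side [251 237  19  13 158] [528.7 -82.3  66. ] [528.8 -82.6  67. ]
side [249 268  22  16 220] [ 524.8 -161.2   66. ] [ 524.6 -162.4   67. ]
side [313 288  17  10  66] [ 613.5 -204.3   66. ] [ 612.8 -207.3   67. ]
side [  0 383   9  16 104] [ 207.4 -340.6   66. ] [ 206.3 -339.9   67. ]
net 0.9 [266. 384.  33.  28.] [ 543.2 -364.5   64. ]
net 0.77 [136. 287.  25.  16.] [ 358.5 -188.1   64. ]
net 0.65 [248. 270.  21.  17.] [ 523.2 -165.2   64. ]
net 0.6 [101. 320.  23.  22.] [ 321.  -253.5   64. ]
net 0.53 [246. 237.  25.  14.] [526.1 -81.3  64. ]
net 0.48 [225. 214.  15.  12.] [481.   -9.4  64. ]
net 0.39 [181. 175. 196. 194.] [ 555. -154.   64.]
```

View pics/top_c.png

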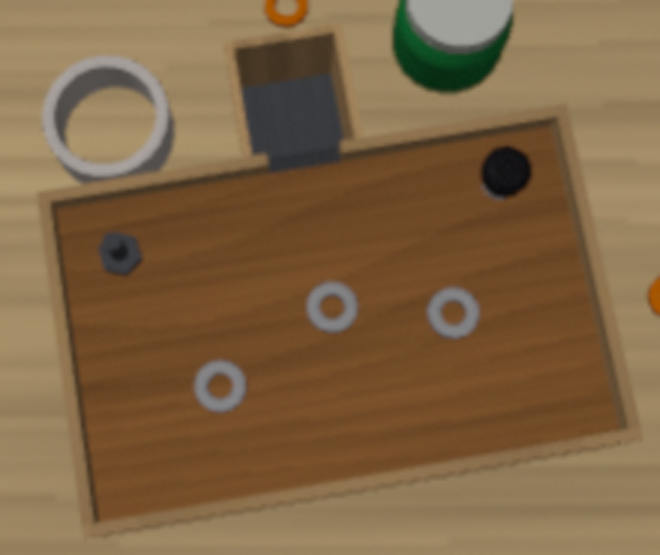

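View pics/side_c.png

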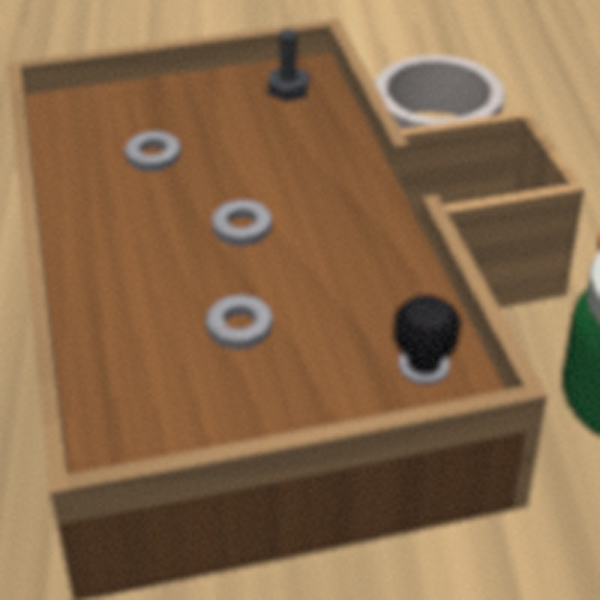

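The crops show the tray's fence corners clearly. In the top crop they are at (40,195), (566,106), (638,437) and (88,535), and in the side crop at (22,66), (335,25), (543,398) and (55,492). The gate and all three washers are unobstructed. I'll fit the tray pose.

```bash
python3 - <<'E'
from h import *
from scipy.optimize import least_squares
T=shot('top');S=shot('side')
L=np.array([[8,180],[8,-180],[-220,-180],[-220,180]],float)
ct=np.array([[40,195],[566,106],[638,437],[88,535]])/3+[185,120]-.33
cs=np.array([[335,25],[543,398],[55,492],[22,66]])/3+[180,170]-.33
G=np.array([[0,25],[0,-25]])
def W(v,l,z): 
    c,s=np.cos(v[2]),np.sin(v[2]); xy=l@np.array([[c,s],[-s,c]])+v[:2]
    return np.c_[xy,np.full(len(l),z)]
def f(v): return np.r_[(proj(T,W(v,L,82))-ct).ravel(),(proj(S,W(v,L,82))-cs).ravel()]
r=least_squares(f,[628,-64,.1]);v=r.x;print(np.round(v,3),np.round(r.fun,1))
c,s=np.cos(v[2]),np.sin(v[2])
for n,w in dict(A=(476.5,-7),B=(528.5,-81),C=(524.5,-161),knob=(612,-203),bolt=(567,56)).items():
    d=np.array(w)-v[:2]; print(n,np.round([c*d[0]+s*d[1],-s*d[0]+c*d[1]],1))
E
```

```text
[ 6.27334e+02 -6.46300e+01  1.63000e-01] [-0.3 -1.9  0.8 -1.3  2.3  0.2 -1.   0.   1.7 -2.5  1.8 -0.9 -1.8 -0.3
 -4.3 -1.6]
A [-139.4   81.4]
B [-1.002e+02 -1.000e-01]
C [-117.1  -78.4]
knob [ -37.6 -134. ]
bolt [-39.9 128.8]
```

Request:
send_rows(
  targets=[
    [0.58,0,0,0,0,0,0.12],
    [0.58,0,0,0,0,0,0.12],
    [0.58,0.042,-0.043,0.013,0,0,0],
    [0.58,0.042,-0.043,0.013,0,0,0],
    [0.58,0.042,-0.043,0.013,0,0,0],
    [0.58,0.042,-0.043,0.013,0,0,0],
    [0.58,0.042,-0.043,0.013,0,0,0],
    [0.58,0.042,-0.043,0.013,0,0,0],
    [0.58,0.042,-0.043,0.013,0,0,0],
    [0.58,0.042,-0.043,0.013,0,0,0],
  ],
)

```text
time_s: 2.45
eef_pos: [482.7, -87.4, 127.1]
ee_rot: [0.0, 0.997, 0.081, 0.0]
force: [0.8, -1.3, 0.8]
grip_width: 0.211
grip_force: 0.0
```

```bash
cat >> h.py <<'E'
V=np.array([627.3,-64.6,.163])
c_,s_=np.cos(V[2]),np.sin(V[2])
def t2w(x,y): return V[:2]+[c_*x-s_*y,s_*x+c_*y]
def w2t(x,y): d=np.array([x,y])-V[:2]; return np.array([c_*d[0]+s_*d[1],-s_*d[0]+c_*d[1]])
def st():
    s=ctrl.sense();q=s['ee_rot'];a=2*np.arctan2(q[2],q[1])
    print('t',round(s['time_s'],2),'tray',np.round(w2t(*s['eef_pos'][:2]),1),'z',round(s['eef_pos'][2],1),'trayyaw',round(a-V[2],3),'tilt',np.round([q[0],q[3]],3),'F',np.round(s['force'],1),'w',round(s['grip_width'],3))
    return np.array(s['eef_pos']),a
def goto(x,y,z,yaw):   # tool shift after turning, m
    p,a=st(); w=t2w(x,y); d=np.r_[w,z]-p; ya=yaw+V[2]
    c,s=np.cos(ya),np.sin(ya)
    da=(a-ya+np.pi)%(2*np.pi)-np.pi
    print('turn az',round(da,3),'then dx,dy,dz',np.round([(c*d[0]+s*d[1])/1e3,(s*d[0]-c*d[1])/1e3,-d[2]/1e3],4))
def look(n='top',fn=None):
    p=shot(n,fn); im=p['img']
    hsv=cv2.cvtColor(im,cv2.COLOR_RGB2HSV)
    m=((hsv[...,1]<60)&(hsv[...,2]>105)).astype(np.uint8)
    k,l,stt,c=cv2.connectedComponentsWithStats(m)
    for i in range(1,k):
        x,y,w,h,a=stt[i]
        W=onz(p,[x+w/2-.5,y+h/2-.5],66); t=w2t(*W[:2])
        if 40<a<400 and -220<t[0]<90 and abs(t[1])<175: print(n,stt[i].tolist(),'tray',np.round(t,1))
E
python3 - <<'E'
from h import *
goto(-150,0,62,0)
look('top');look('side','s1.png')
E
```

```text
t 2.45 tray [-146.4    1. ] z 127.1 trayyaw -0.0 tilt [0. 0.] F [ 0.8 -1.3  0.8] w 0.211
turn az -0.0 then dx,dy,dz [-0.0036  0.001   0.0651]
side [222, 215, 16, 10, 72] tray [-141.1   79.2]
side [251, 237, 19, 13, 166] tray [-100.1   -1.4]
side [249, 268, 22, 16, 226] tray [-116.8  -78.7]
side [313, 288, 17, 10, 74] tray [ -36.3 -135.7]
```

View pics/s1.png

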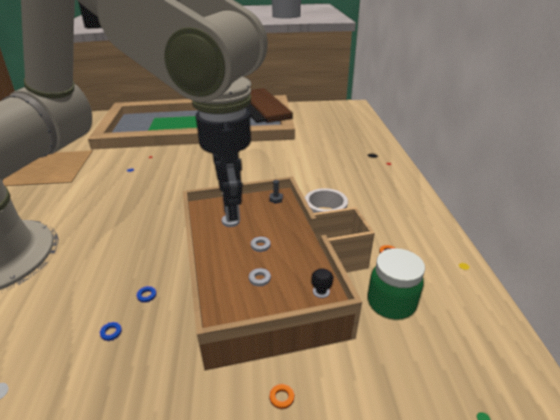

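The gripper stands above the deck behind the middle washer (261,243). The side view still finds all three washers where they were measured. Going down.

Request:
send_rows(
  targets=[
    [0.58,-0.004,0.001,0.02,0,0,0],
    [0.58,0,0,0.02,0,0,0],
    [0.58,0,0,0.012,0,0,0],
    [0.58,0,0,0.006,0,0,0],
    [0.58,0,0,0.004,0,0,0],
    [0.58,0,0,0.002,0,0,0],
    [0.58,0.01,0,0,0,0,0],
    [0.58,0.01,0,0,0,0,0],
    [0.58,0.01,0,0,0,0,0],
    [0.58,0.005,0,0,0,0,0],
  ],
)

```text
time_s: 3.8
eef_pos: [513.0, -84.9, 63.3]
ee_rot: [0.0, 0.997, 0.082, 0.0]
force: [0.1, 0.8, 0.7]
grip_width: 0.209
grip_force: 0.2
```

```bash
python3 - <<'E'
from h import *
st();look('side','s2.png')
im=cv2.imread('pics/s2.png')[150:350,170:390];cv2.imwrite('pics/s2c.png',cv2.resize(im,None,fx=3,fy=3))
E
```

```text
t 3.8 tray [-116.    -1.4] z 63.3 trayyaw 0.0 tilt [0. 0.] F [0.1 0.8 0.7] w 0.209
side [222, 214, 18, 11, 136] tray [-139.1   80.4]
side [258, 236, 17, 13, 148] tray [-89.7  -1.3]
side [249, 268, 22, 16, 230] tray [-116.8  -78.7]
side [313, 288, 17, 10, 72] tray [ -36.3 -135.7]
```

View pics/s2c.png

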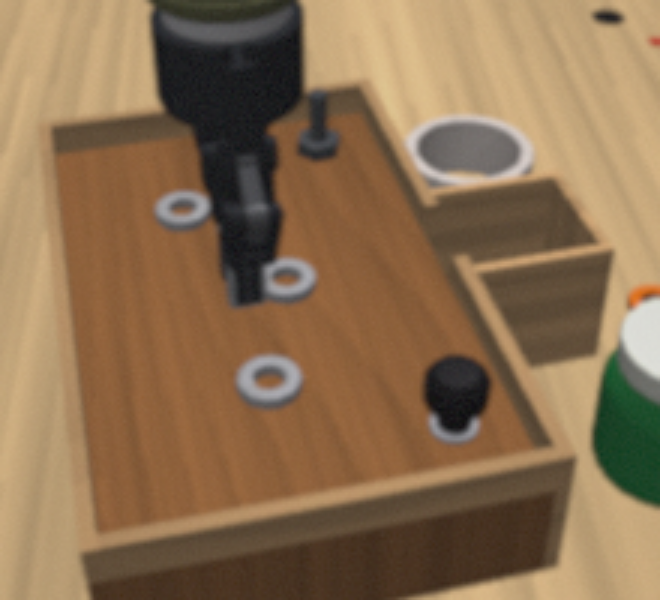

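Request:
send_rows(
  targets=[
    [0.58,0.01,-0.001,0,0,0,0],
    [0.58,0.012,0,0,0,0,0],
    [0.58,0.012,0,0,0,0,0],
    [0.58,0.012,0,0,0,0,0],
    [0.58,0.012,0,0,0,0,0],
    [0.58,0.012,0,0,0,0,0],
    [0.58,0.012,0,0,0,0,0],
    [0.58,0.008,0,0,0,0,0],
    [0.58,0.005,0,0,0,0,0],
    [0.58,0.003,0,0,0,0,0],
  ],
)

```text
time_s: 5.1
eef_pos: [609.1, -68.1, 63.2]
ee_rot: [-0.0, 0.997, 0.081, -0.0]
force: [-0.5, 0.0, -0.7]
grip_width: 0.207
grip_force: 0.0
```

```bash
python3 - <<'E'
from h import *
st();look('side','s3.png')
a=cv2.imread('pics/s3.png')[150:350,170:390];cv2.imwrite('pics/s3c.png',cv2.resize(a,None,fx=3,fy=3))
E
```

```text
t 5.1 tray [-18.6  -0.5] z 63.2 trayyaw -0.0 tilt [-0. -0.] F [-0.5  0.  -0.7] w 0.207
side [222, 214, 18, 11, 138] tray [-139.1   80.4]
side [249, 268, 22, 16, 228] tray [-116.8  -78.7]
side [313, 288, 17, 10, 74] tray [ -36.3 -135.7]
```

View pics/s3c.png

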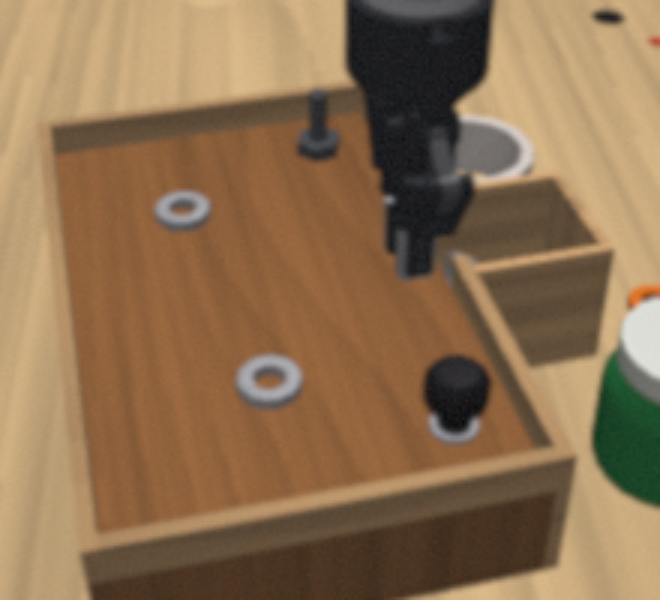

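A grey edge shows at the gate, at crop (458,262), so the washer is just going over. I'll nudge it on a little, back off and lift, then check.

Request:
send_rows(
  targets=[
    [0.58,0.003,0,0,0,0,0],
    [0.58,0.003,0,0,0,0,0],
    [0.58,0,0,0,0,0,0],
    [0.58,-0.02,0,0,0,0,0],
    [0.58,-0.02,0,-0.02,0,0,0],
    [0.58,-0.03,0,-0.025,0,0,0.15],
    [0.58,0,0,0,0,0,0.15],
    [0.58,0,0,0,0,0,0.15],
    [0.58,0,0,0,0,0,0.15],
    [0.58,0,0,0,0,0,0.137],
  ],
)

```text
time_s: 6.4
eef_pos: [545.6, -78.6, 108.4]
ee_rot: [0.0, 0.958, -0.285, 0.0]
force: [-0.9, 0.1, 0.2]
grip_width: 0.208
grip_force: 0.0
```

```bash
python3 - <<'E'
from h import *
look('side','s4.png');look('top','t4.png')
goto(-170,109,100,-.737)
a=cv2.imread('pics/s4.png')[150:350,190:390];b=cv2.imread('pics/t4.png')[110:310,190:390]
cv2.imwrite('pics/c4.png',cv2.resize(np.hstack([a,b]),None,fx=2,fy=2))
E
```

```text
side [222, 214, 18, 11, 136] tray [-139.1   80.4]
side [249, 268, 22, 16, 225] tray [-116.8  -78.7]
side [313, 288, 17, 10, 75] tray [ -36.3 -135.7]
t 6.5 tray [-82.8  -0.5] z 108.3 trayyaw -0.738 tilt [0. 0.] F [-0.5  0.3 -0.4] w 0.208
turn az -0.001 then dx,dy,dz [-0.1382 -0.0225  0.0083]
```

View pics/c4.png

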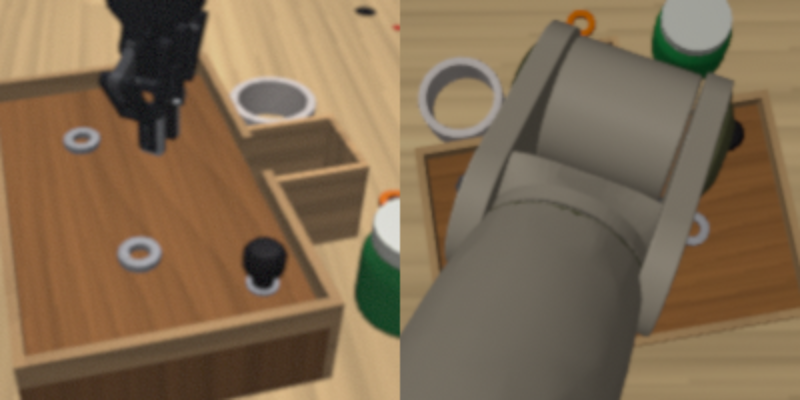

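The first washer is off the deck and the gate is clear. Next is washer A.

Request:
send_rows(
  targets=[
    [0.58,-0.046,-0.008,0,0,0,0],
    [0.58,-0.046,-0.008,0,0,0,0],
    [0.58,-0.046,-0.007,0.006,0,0,0],
    [0.58,0,0,0.02,0,0,0],
    [0.58,0,0,0.012,0,0,0],
    [0.58,0,0,0.005,0,0,0],
    [0.58,0,0,0.002,0,0,0],
    [0.58,0.01,0,0,0,0,0],
    [0.58,0.01,0,0,0,0,0],
    [0.58,0.004,0,0,0,0,0],
  ],
)

```text
time_s: 7.75
eef_pos: [463.3, 2.1, 63.4]
ee_rot: [-0.0, 0.959, -0.283, 0.0]
force: [-1.2, 0.3, -0.6]
grip_width: 0.208
grip_force: 0.3
```

```bash
python3 - <<'E'
from h import *
goto(-69,17,63,-.737);look('side','s5.png')
E
```

```text
t 7.75 tray [-151.    92.4] z 63.4 trayyaw -0.738 tilt [-0.  0.] F [-1.2  0.3 -0.6] w 0.208
turn az -0.001 then dx,dy,dz [0.1114 0.0008 0.0004]
side [225, 214, 19, 13, 147] tray [-133.3   75.6]
side [249, 268, 22, 16, 227] tray [-116.8  -78.7]
side [313, 288, 17, 10, 73] tray [ -36.3 -135.7]
```

Request:
send_rows(
  targets=[
    [0.58,0.01,0.001,0,0,0,0],
    [0.58,0.013,0,0,0,0,0],
    [0.58,0.013,0,0,0,0,0],
    [0.58,0.013,0,0,0,0,0],
    [0.58,0.013,0,0,0,0,0],
    [0.58,0.013,0,0,0,0,0],
    [0.58,0.013,0,0,0,0,0],
    [0.58,0.012,0,0,0,0,0],
    [0.58,0.008,0,0,0,0,0],
    [0.58,0.003,0,0,0,0,0],
  ],
)

```text
time_s: 9.05
eef_pos: [555.4, -58.7, 63.2]
ee_rot: [0.0, 0.959, -0.283, -0.0]
force: [-1.0, -0.3, 0.3]
grip_width: 0.207
grip_force: 0.2
```

Request:
send_rows(
  targets=[
    [0.58,-0.015,0,0,0,0,0],
    [0.58,-0.02,0,-0.015,0,0,0],
    [0.58,0,0,-0.02,0,0,-0.14],
    [0.58,0,0,0,0,0,-0.15],
    [0.58,0,0,0,0,0,-0.15],
    [0.58,0,0,0,0,0,-0.15],
    [0.58,0,0,0,0,0,-0.148],
    [0.58,0,0,0,0,0,0],
    [0.58,0,0,0,0,0,0],
    [0.58,0,0,0,0,0,0],
  ],
)

```text
time_s: 10.3
eef_pos: [525.7, -39.4, 98.3]
ee_rot: [0.0, 0.997, 0.081, -0.0]
force: [0.3, -0.2, -0.5]
grip_width: 0.207
grip_force: 0.0
```

```bash
python3 - <<'E'
from h import *
look('side','s6.png');goto(-95,0,63,0)
E
```

```text
side [278, 232, 20, 13, 174] tray [-51.3   0.3]
side [249, 268, 22, 16, 224] tray [-116.8  -78.7]
side [313, 288, 17, 10, 72] tray [ -36.3 -135.7]
t 10.35 tray [-96.1  41.3] z 98.3 trayyaw -0.0 tilt [-0. -0.] F [-0.3  0.   0.2] w 0.21
turn az -0.0 then dx,dy,dz [0.0011 0.0413 0.0353]
```

Request:
send_rows(
  targets=[
    [0.58,0,0.021,0,0,0,0],
    [0.58,0,0.02,0.01,0,0,0],
    [0.58,0,0,0.015,0,0,0],
    [0.58,0,0,0.007,0,0,0],
    [0.58,0,0,0.003,0,0,0],
    [0.58,0.01,0,0,0,0,0],
    [0.58,0.01,0,0,0,0,0],
    [0.58,0.01,0,0,0,0,0],
    [0.58,0.01,0,0,0,0,0],
    [0.58,0.01,0,0,0,0,0],
  ],
)

```text
time_s: 11.6
eef_pos: [582.5, -71.6, 63.3]
ee_rot: [0.0, 0.997, 0.082, 0.0]
force: [-0.8, -0.3, 1.1]
grip_width: 0.214
grip_force: 0.3
```

```bash
python3 - <<'E'
from h import *
goto(-12,0,63,0);look('side')
E
```

```text
t 11.6 tray [-45.3   0.4] z 63.3 trayyaw 0.001 tilt [0. 0.] F [-0.8 -0.3  1.1] w 0.214
turn az 0.001 then dx,dy,dz [0.0333 0.0004 0.0003]
side [299, 229, 16, 13, 129] tray [-17.1   0.3]
side [249, 268, 22, 16, 229] tray [-116.8  -78.7]
side [313, 288, 17, 10, 74] tray [ -36.3 -135.7]
```

Request:
send_rows(
  targets=[
    [0.58,0.01,0,0,0,0,0],
    [0.58,0.01,0,0,0,0,0],
    [0.58,0.008,0,0,0,0,0],
    [0.58,0.005,0,0,0,0,0],
    [0.58,0,0,0,0,0,0],
    [0.58,0,0,0,0,0,0],
    [0.58,-0.02,0,0,0,0,0],
    [0.58,-0.03,0,-0.02,0,0,0],
    [0.58,-0.03,0,-0.02,0,0,0],
    [0.58,-0.05,0,0,0,0,0],
  ],
)

```text
time_s: 12.9
eef_pos: [486.0, -88.1, 104.7]
ee_rot: [0.001, 0.997, 0.082, 0.002]
force: [1.0, -0.5, 0.4]
grip_width: 0.208
grip_force: 0.0
```

Request:
send_rows(
  targets=[
    [0.58,0,0,0,0,0,-0.15],
    [0.58,0,0,0,0,0,-0.15],
    [0.58,0,0,0,0,0,-0.15],
    [0.58,0,0,0,0,0,-0.15],
    [0.58,0,0,0,0,0,-0.15],
    [0.58,0,0,0,0,0,-0.116],
    [0.58,0,0,0,0,0,0],
    [0.58,0,0,0,0,0,0],
    [0.58,0,0,0,0,0,0],
    [0.58,0,0,0,0,0,0],
  ],
)

```text
time_s: 14.15
eef_pos: [486.1, -87.5, 103.3]
ee_rot: [-0.0, 0.871, 0.492, -0.0]
force: [0.2, 0.2, 0.0]
grip_width: 0.21
grip_force: 0.0
```

```bash
python3 - <<'E'
from h import *
look('side','s7.png');look('top','t7.png');goto(-144,-110.6,63,.866)
a=cv2.imread('pics/s7.png')[150:350,190:390];b=cv2.imread('pics/t7.png')[110:310,190:390]
cv2.imwrite('pics/c7.png',cv2.resize(np.hstack([a,b]),None,fx=2,fy=2))
E
```

```text
side [249, 268, 22, 16, 228] tray [-116.8  -78.7]
side [313, 288, 17, 10, 74] tray [ -36.3 -135.7]
top [274, 151, 16, 16, 168] tray [34.9  5.9]
t 14.25 tray [-143.1    0.3] z 103.3 trayyaw 0.866 tilt [-0. -0.] F [ 1.2  0.  -0.6] w 0.209
turn az 0.0 then dx,dy,dz [-0.085   0.0711  0.0403]
```

View pics/c7.png

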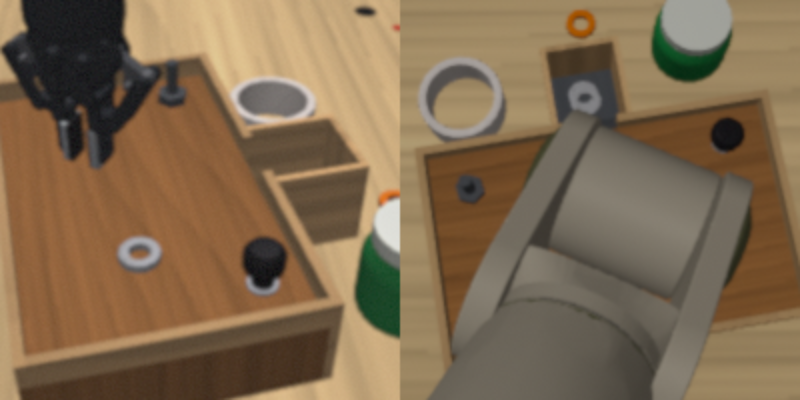

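The washers sent so far lie in the slot on top of each other, at crop (585,97), and nothing else has moved. Next is washer C.

Request:
send_rows(
  targets=[
    [0.58,-0.029,0.024,0,0,0,0],
    [0.58,-0.028,0.024,0,0,0,0],
    [0.58,-0.028,0.023,0,0,0,0],
    [0.58,0,0,0.02,0,0,0],
    [0.58,0,0,0.012,0,0,0],
    [0.58,0,0,0.006,0,0,0],
    [0.58,0,0,0.002,0,0,0],
    [0.58,0.008,0,0,0,0,0],
    [0.58,0.008,0,0,0,0,0],
    [0.58,0.008,0,0,0,0,0],
  ],
)

```text
time_s: 15.5
eef_pos: [516.0, -175.8, 63.6]
ee_rot: [0.0, 0.87, 0.493, 0.0]
force: [-0.2, -0.2, 0.1]
grip_width: 0.209
grip_force: 0.1
```

```bash
python3 - <<'E'
from h import *
goto(-50-25.4*np.cos(.866),-25.4*np.sin(.866),63,.866);look('side')
E
```

```text
t 15.5 tray [-127.9  -91.6] z 63.6 trayyaw 0.867 tilt [0. 0.] F [-0.2 -0.2  0.1] w 0.209
turn az 0.001 then dx,dy,dz [ 0.0949 -0.0001  0.0006]
side [313, 288, 17, 10, 74] tray [ -36.3 -135.7]
```

Request:
send_rows(
  targets=[
    [0.58,0.009,0,0,0,0,0],
    [0.58,0.011,0,0,0,0,0],
    [0.58,0.011,0,0,0,0,0],
    [0.58,0.011,0,0,0,0,0],
    [0.58,0.011,0,0,0,0,0],
    [0.58,0.011,0,0,0,0,0],
    [0.58,0.011,0,0,0,0,0],
    [0.58,0.01,0,0,0,0,0],
    [0.58,0.006,0,0,0,0,0],
    [0.58,0.004,0,0,0,0,0],
  ],
)

```text
time_s: 16.8
eef_pos: [564.6, -94.7, 63.3]
ee_rot: [0.0, 0.87, 0.493, -0.0]
force: [-0.1, -0.0, 1.0]
grip_width: 0.213
grip_force: 0.2
```

Request:
send_rows(
  targets=[
    [0.58,-0.015,0,0,0,0,0],
    [0.58,-0.025,0,-0.015,0,0,0],
    [0.58,0,0,-0.02,0,0,0.146],
    [0.58,0,0,0,0,0,0.15],
    [0.58,0,0,0,0,0,0.15],
    [0.58,0,0,0,0,0,0.15],
    [0.58,0,0,0,0,0,0.15],
    [0.58,0,0,0,0,0,0.12],
    [0.58,0,0,0,0,0,0],
    [0.58,0,0,0,0,0,0],
  ],
)

```text
time_s: 18.05
eef_pos: [543.6, -129.8, 98.3]
ee_rot: [0.0, 0.997, 0.083, -0.0]
force: [-0.4, 0.2, -1.7]
grip_width: 0.209
grip_force: 0.0
```

```bash
python3 - <<'E'
from h import *
look('side','s8.png');goto(-95,0,63,0)
E
```

```text
side [279, 232, 20, 13, 150] tray [-49.6  -0.1]
side [313, 288, 17, 10, 77] tray [ -36.3 -135.7]
t 18.1 tray [-93.1 -50.6] z 98.3 trayyaw 0.002 tilt [ 0. -0.] F [-0.3 -0.6  0.4] w 0.209
turn az 0.002 then dx,dy,dz [-0.0019 -0.0506  0.0353]
```

Request:
send_rows(
  targets=[
    [0.58,-0.002,-0.025,0,0,0,0.002],
    [0.58,0,-0.026,0.01,0,0,0],
    [0.58,0,0,0.015,0,0,0],
    [0.58,0,0,0.007,0,0,0],
    [0.58,0,0,0.003,0,0,0],
    [0.58,0.01,0,0,0,0,0],
    [0.58,0.01,0,0,0,0,0],
    [0.58,0.01,0,0,0,0,0],
    [0.58,0.01,0,0,0,0,0],
    [0.58,0.01,0,0,0,0,0],
  ],
)

```text
time_s: 19.35
eef_pos: [583.7, -71.0, 63.3]
ee_rot: [0.0, 0.997, 0.081, 0.0]
force: [-0.6, -0.9, 0.6]
grip_width: 0.209
grip_force: 0.2
```

```bash
python3 - <<'E'
from h import *
goto(-12,0,63,0);look('side')
E
```

```text
t 19.35 tray [-44.1   0.7] z 63.3 trayyaw -0.001 tilt [0. 0.] F [-0.6 -0.9  0.6] w 0.209
turn az -0.001 then dx,dy,dz [0.0321 0.0007 0.0003]
side [299, 229, 17, 13, 128] tray [-16.3   0.1]
side [313, 288, 17, 10, 73] tray [ -36.3 -135.7]
```

Request:
send_rows(
  targets=[
    [0.58,0.01,0,0,0,0,0],
    [0.58,0.01,0,0,0,0,0],
    [0.58,0.008,0,0,0,0,0],
    [0.58,0.004,0,0,0,0,0],
    [0.58,0,0,0,0,0,0],
    [0.58,0,0,0,0,0,0],
    [0.58,-0.02,0,0,0,0,0],
    [0.58,-0.03,0,-0.02,0,0,0],
    [0.58,-0.03,0,-0.03,0,0,0],
    [0.58,-0.05,0,-0.03,0,0,0],
  ],
)

```text
time_s: 20.65
eef_pos: [485.4, -87.2, 144.2]
ee_rot: [0.0, 0.997, 0.081, 0.0]
force: [0.4, -1.3, 0.9]
grip_width: 0.212
grip_force: 0.0
```

Request:
send_rows(
  targets=[
    [0.58,-0.05,0,-0.03,0,0,0],
    [0.58,-0.04,0,-0.02,0,0,0],
    [0.58,0,0,0,0,0,0],
    [0.58,0,0,0,0,0,0],
    [0.58,0,0,0,0,0,0],
    [0.58,0,0,0,0,0,0],
    [0.58,0,0,0,0,0,0],
    [0.58,0,0,0,0,0,0],
    [0.58,0,0,0,0,0,0],
    [0.58,0,0,0,0,0,0],
  ],
)

```text
time_s: 21.9
eef_pos: [397.4, -101.5, 193.3]
ee_rot: [0.0, 0.997, 0.081, 0.0]
force: [0.2, -0.6, 0.7]
grip_width: 0.212
grip_force: 0.0
```

```bash
python3 - <<'E'
from h import *
look('side','s9.png');look('top','t9.png');st()
a=cv2.imread('pics/s9.png')[150:350,190:390];b=cv2.imread('pics/t9.png')[110:310,190:390]
cv2.imwrite('pics/c9.png',cv2.resize(np.hstack([a,b]),None,fx=2,fy=2))
E
```

```text
side [313, 288, 17, 10, 72] tray [ -36.3 -135.7]
top [274, 151, 18, 23, 262] tray [27.1  5.1]
t 22.0 tray [-232.8    0.9] z 193.3 trayyaw -0.001 tilt [0. 0.] F [ 0.5 -0.3 -0.4] w 0.21
```

View pics/c9.png

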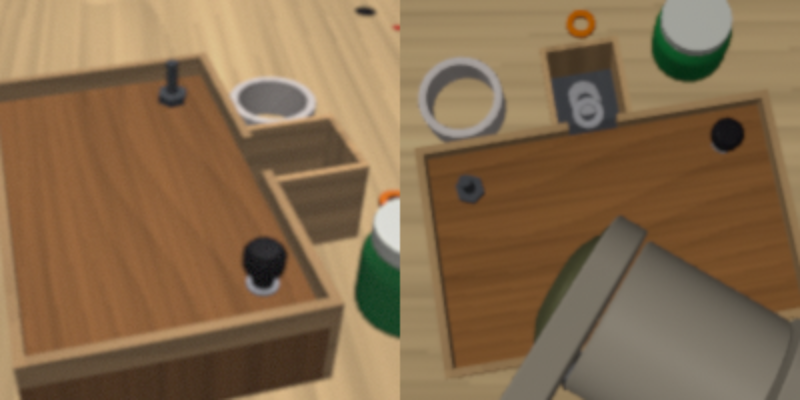

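The deck is empty and the washers lie in the slot, at crop (585,103). The knob, bolt, tub and tape stand where they were, and the arm is clear. Handing in.

```bash
python3 -c "
from rig import ctrl
print(ctrl.finish_job())"
```

```text
the job is handed in; nothing more can be done
None
```

I pushed all three washers one by one through the gate into the slot and handed the job in at about 22 s; the last pictures show the deck empty and the knob, bolt, tub and tape where they stood.

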